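# Unstack the imaging samples into their stage adapters

### The job

Take the two stacks of sample vessels on the tray apart and seat each vessel flat in the recess of the stage adapter made for it: the three round dishes and the small steel coverslip chamber each in the round recess just wider than itself, the chambered slide lengthwise in the rectangular one. Keep every vessel level and lower it in rather than letting it drop.

Things in the scene. Friction and masses are not known exactly. Their poses are not given: they have to be found in the camera images.
- dish60: largest round culture dish, lid pressed on (one solid piece), pale translucent plastic with a whiter rim line; 60 mm across, 15 mm tall, about 45 g. Starts at the bottom of one of the stacks, on the floor of the tray (3 mm above the bench; the 10 mm high tray rim is 40 mm or more away). Origin: centre of its underside, z up. Grip it across the diameter on its upright side.
- dish50: middle-sized round culture dish, lid pressed on (one solid piece), pale translucent plastic with a whiter rim line and a whiter 30 mm ring in its lid; 50 mm across, 15 mm tall, about 35 g. Starts at the bottom of one of the stacks, on the floor of the tray (3 mm above the bench; the 10 mm high tray rim is 40 mm or more away). Origin: centre of its underside, z up. Grip it across the diameter on its upright side.
- dish35: smallest round culture dish, lid pressed on (one solid piece), pale translucent plastic with a whiter rim line and a whiter 16 mm ring in its lid; 38 mm across, 12 mm tall, about 20 g. Starts on top of one of the stacks, on the lid of either bottom dish, its underside 18 mm above the bench. Origin: centre of its underside, z up. Grip it across the diameter on its upright side.
- slide8: chambered slide, lid pressed on (one solid piece), about 25 g: glass 75.5 x 25.5 x 1.6 mm with a pale translucent block of eight chambers, 56 x 24.5 mm, up to 11 mm above the underside, its middle 8.5 mm to +x; bare white end at -x. Starts on top of one of the stacks, on the lid of either bottom dish, its underside 18 mm above the bench. Origin: centre of the glass underside; x along its length, z up. Grip the block across y near the slide's middle.
- ring_chamber: steel coverslip chamber (one solid piece): a plain steel ring with a dark window in its middle, 30 mm across, 10 mm tall, about 35 g. Starts on the lid of the smallest dish, as the third layer, its underside 30 mm above the bench. Origin: centre of its underside, z up. Grip it across the diameter on its upright side.
- adapter60: fixed bare-aluminium adapter plate flat on the bench, 128 x 86 x 10 mm, a small screw in each corner; in its middle a recess 5 mm deep, round, 67 mm across, for the 60 mm dish, with a black viewing aperture in its floor. Origin: centre of the underside (recess floor 5 mm, plate top 10 mm above it); x along the 128 mm side, y along the 86 mm side, z up.
- adapter50: fixed bare-aluminium adapter plate flat on the bench, 128 x 86 x 10 mm, a small screw in each corner; in its middle a recess 5 mm deep, round, 57 mm across, for the 50 mm dish, with a black viewing aperture in its floor. Origin: centre of the underside (recess floor 5 mm, plate top 10 mm above it); x along the 128 mm side, y along the 86 mm side, z up.
- adapter35: fixed bare-aluminium adapter plate flat on the bench, 128 x 86 x 10 mm, a small screw in each corner; in its middle a recess 5 mm deep, round, 45 mm across, for the smallest dish, with a black viewing aperture in its floor. Origin: centre of the underside (recess floor 5 mm, plate top 10 mm above it); x along the 128 mm side, y along the 86 mm side, z up.
- adapter_ring: fixed bare-aluminium adapter plate flat on the bench, 128 x 86 x 10 mm, a small screw in each corner; in its middle a recess 5 mm deep, round, 37 mm across, for the steel coverslip chamber, with a black viewing aperture in its floor. Origin: centre of the underside (recess floor 5 mm, plate top 10 mm above it); x along the 128 mm side, y along the 86 mm side, z up.
- adapter_slide: fixed bare-aluminium adapter plate flat on the bench, 128 x 86 x 10 mm, a small screw in each corner; in its middle a recess 5 mm deep, a rectangle 82 mm (along x) by 32 mm (along y), for the chambered slide, which may lie in it either way round, with a black viewing aperture in its floor. Origin: centre of the underside (recess floor 5 mm, plate top 10 mm above it); x along the 128 mm side, y along the 86 mm side, z up.
Things that resemble listed ones, but are neither listed nor needed, are in the scene too. Leave any blue look-alike of the dish60 alone. Leave any yellow look-alike of the slide8 alone.

How it is judged (in metres and radians):
At the end, for the whole second after the job is handed in: Each vessel lies in its own adapter's recess: centres within 8 mm, underside within 2.5 mm of the recess floor, level within 0.06 rad, at rest; the slide along its recess within 0.15 rad, either way round (horizontal distance between dish60 and adapter60 below 0.008 m and z of dish60 in the frame of adapter60 between 0.002 and 0.0075 m and angle between each of dish60, dish50, dish35, slide8, ring_chamber's own z axis and vertical below 0.06 rad and linear speed of each of dish60, dish50, dish35, slide8, ring_chamber below 0.02 m/s and angular speed of each of dish60, dish50, dish35, slide8, ring_chamber below 0.2 rad/s and horizontal distance between dish50 and adapter50 below 0.008 m and z of dish50 in the frame of adapter50 between 0.002 and 0.0075 m and horizontal distance between dish35 and adapter35 below 0.008 m and z of dish35 in the frame of adapter35 between 0.002 and 0.0075 m and horizontal distance between slide8 and adapter_slide below 0.008 m and z of slide8 in the frame of adapter_slide between 0.002 and 0.0075 m and horizontal distance between ring_chamber and adapter_ring below 0.008 m and z of ring_chamber in the frame of adapter_ring between 0.002 and 0.0075 m and angle between the x axis of slide8 and the x axis of adapter_slide, either way round below 0.15 rad); the robot touches nothing.
It fails at once if a vessel is tipped more than 0.45 rad from level (angle between any of dish60, dish50, dish35, slide8, ring_chamber's own z axis and vertical above 0.45 rad).
It fails at once if a vessel is dropped (falls free, touching nothing, faster than 0.5 m/s: a fall of about 13 mm) ((linear speed of dish60 above 0.5 m/s and contact force between dish60 and anything else below 0.02 N) or (linear speed of dish50 above 0.5 m/s and contact force between dish50 and anything else below 0.02 N) or (linear speed of dish35 above 0.5 m/s and contact force between dish35 and anything else below 0.02 N) or (linear speed of slide8 above 0.5 m/s and contact force between slide8 and anything else below 0.02 N) or (linear speed of ring_chamber above 0.5 m/s and contact force between ring_chamber and anything else below 0.02 N)).
It also fails if it takes over 118 s, if anything falls off the work surface, if the arm or the gripper's body presses on something with over 40 N, if the wrist force passes 120 N, or if a joint passes its speed limit or range.

### The arm

A 6-joint arm with a two-finger parallel gripper is mounted at the origin on the work surface. World frame = base frame: x ahead of the robot, y to its left, z up, the work surface at z = 0. Lengths are in m, angles in degrees, forces in N, time in s.
With the tool pointing down it reaches from about 0.35 to 0.875 m from the base axis. Payload 15.5 kg.
Tool frame: the origin (TCP) lies at the very end of the fingers, on their centre line; the grasp point (between the pads) lies 19 mm behind it; z points along the fingers, y is the direction in which the jaws open and shut (so a half turn about z gives the same grasp; the last joint's range is limited). The gripper opens to 85 mm and grips with 20 to 120 N. Pads are 22 mm wide; open, the fingers measure 114 mm over their backs; the gripper's body (76 mm by 85 mm) begins 54 mm behind the grasp point. The pads swing forward as they close: fully open they stand 13 mm farther back than shut.
Start: joints at [-75.659, 28.281, 77.091, -0, 74.628, -5.472], TCP at [0.212, -0.588, 0.194] pointing down, gripper open.
Joint ranges: [-166.48, 166.48], [-47.26, 123.95], [12.59, 153.08], [-70.14, 250.14], [6.76, 159.57], [-176.63, 176.63]. Speed limits (degrees/s): [108.29, 108.29, 147.25, 172.46, 172.46, 172.46].

### API

Orientations are given as a 3x3 rotation matrix whose columns are the frame's x, y, z axes.
In Python, from workcell import manip gives the robot as it stands.
- The arm moves only by the tool move_arm, never from a script. Its argument "moves" is a list of rows, each a list of 5 numbers: the finger opening in mm, from 0 to 85.4, then the shift along the tool's x, y, z in mm, then the turn about the tool's z in rad. A call has 1 to 12 rows; each row is the pose to reach, as a shift and turn from the pose commanded when the call began, along the tool's axes at that moment; what a row does not reach only later rows make up. A row lasts 1/8 s, in which the tool goes at most 62.5 mm and 10.7 degrees, less where a joint would pass 70% of its speed; a pose out of reach is approached as far as the arm can. A call with a gripper value outside its range is refused whole. The fingers move at their own pace and stop on an object; "squeeze" is the grip in N (left out, the last holds). Time passes only in rows, so rows that repeat a pose let the fingers close. It gives the time, the measured TCP pose, the force and the opening at its end, in the units of the state.
- manip.state(): the state, without advancing time (a new reading comes with each control period).
- manip.camera(name): name is "side" or "top" or "wrist"; returns a dict with "color" (420x560x3 uint8, red, green, blue), "fx", "fy", "cx", "cy" (pixels), "R" (3x3) and "t" (3): a world point X has camera coordinates R X + t. Camera axes: x right, y down, z forward; pixel columns grow to the right and rows downward; lengths in m; the calibration is good to about 2 mm. A picture is of the moment at which its call begins. There is no depth.
- manip.finish_job(): hands the job in, once; it reports no verdict.
The state is a dict: "t": time; "qpos": joint angles; "joint_velocities": joint speeds; "effort": joint torques, N m; "ee_pos": TCP position; "tcp_rot": TCP orientation; "ft_force": force on the tool from outside, world axes, zero at the start; "moment": the same for the moment, N m; "grip_width": finger opening in m.
Only numpy, scipy, OpenCV 4.12 (cv2) and the standard library are available. Lean on these libraries where they do the work, as an engineer would, in place of code of your own. Each camera call takes 0.05 s, during which the arm holds its last target. There are 200 camera calls.

## Working session

There is one attempt and no reset: what is moved stays moved. The work goes in short steps, Python scripts to look and compute and a tool call to move; the robot and the scene stay as the last step left them, time stands still between calls to the robot, and variables do not carry over. Pictures are saved under pics/ and viewed, about 12 in all and at most 16, crops included, and the job is handed in when it is done.

Besides the shell and the picture viewer there is one more tool, called as a command line: name --pt "numbers of a row" for each row, then --argument value for the rest. move_arm: Moves the arm, as the interface text tells. Its arguments: {"type":"object","properties":{"moves":{"type":"array","items":{"type":"array","items":{"type":"number"}}},"squeeze":{"type":"number"}},"required":["moves"]}

```bash
mkdir -p pics; ls
python3 - <<'E'
from workcell import manip
import cv2,pickle
s=manip.state();print(s)
for n in("top","side"):
    c=manip.camera(n);pickle.dump(c,open(f"pics/{n}0.pkl","wb"))
    cv2.imwrite(f"pics/{n}0.png",cv2.resize(c["color"][:,:,::-1],(800,600),interpolation=cv2.INTER_CUBIC))
    print(n,c["fx"],c["fy"],c["cx"],c["cy"],c["R"],c["t"])
E
```

```text
pics
{'t': 0.0, 'qpos': array([-7.56603501e+01,  2.83174542e+01,  7.71267749e+01, -6.06545625e-04,
        7.46287037e+01, -5.47299418e+00]), 'joint_velocities': array([-0.00451264, -0.07627602,  0.01964686,  0.15710729, -0.0036183 ,
       -0.03392739]), 'effort': array([ 1.40649001e-03, -8.82138062e+01, -3.83869600e+01, -2.31600723e-05,
        9.84874234e-03, -3.95025017e-05]), 'ee_pos': array([ 0.21172657, -0.58761343,  0.1934745 ]), 'tcp_rot': array([[ 9.40805058e-01,  3.38947987e-01, -3.25152088e-04],
       [ 3.38948124e-01, -9.40804259e-01,  1.23072992e-03],
       [ 1.11248957e-04, -1.26808662e-03, -9.99999190e-01]]), 'ft_force': array([0.60560163, 0.98475707, 0.20610265]), 'moment': array([ 0.04157959,  0.00552744, -0.00468994]), 'grip_width': 0.08514975613770738}
top 496.8593996422713 496.8593996422713 274.38347210515457 212.91457212021726 [[-0.00370231 -0.99982891  0.01812286]
 [-0.99782971  0.00250222 -0.06579983]
 [ 0.06574323 -0.01832714 -0.99766825]] [0.05490527 0.51019878 1.20226619]
side 533.4007273794889 533.4007273794889 272.6859082513876 212.31176396494234 [[-0.97765861 -0.20890364  0.02330032]
 [-0.133247    0.53019563 -0.83733973]
 [ 0.16256959 -0.8217371  -0.54618611]] [0.4992412  0.07696383 1.12327865]
```

View pics/top0.png

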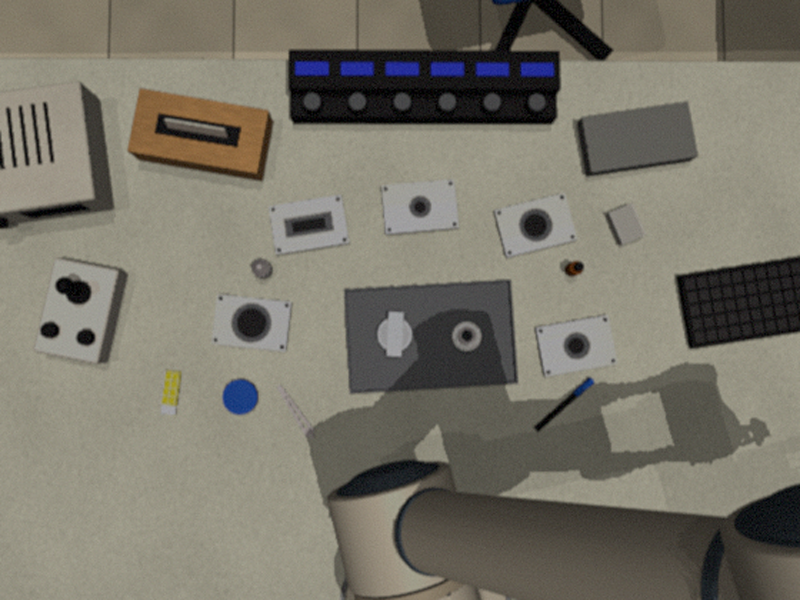

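View pics/side0.png

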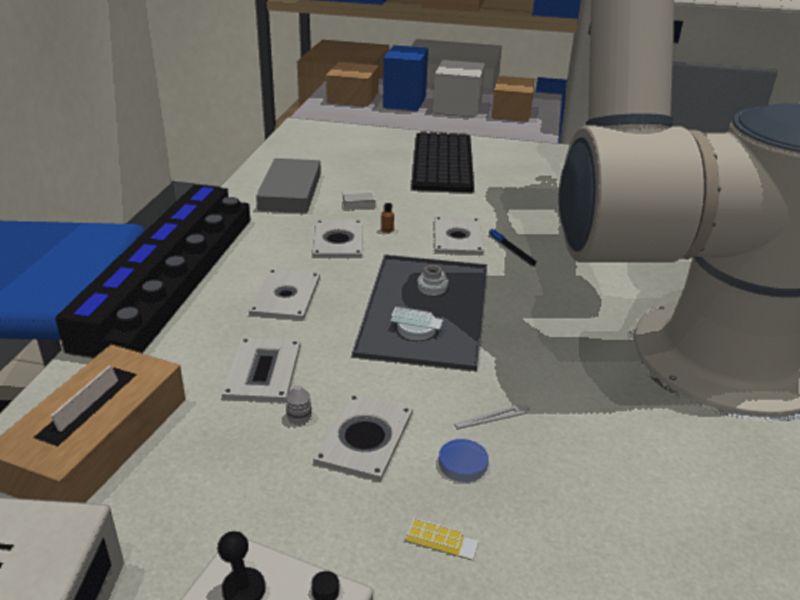

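The top view shows the five adapters at about (309,224), (420,206), (535,225), (251,322) and (575,345) in the 800x600 picture. The slide stack is at (395,334), and the ring/dish35 stack is at (466,335). The blue and yellow decoys are at lower left. Next I'll measure these.

```bash
cat > h.py <<'E'
import numpy as np,cv2,pickle
from workcell import manip
def unproj(c,uv,z):
    uv=np.atleast_2d(uv).astype(float)
    d=np.c_[(uv[:,0]-c["cx"])/c["fx"],(uv[:,1]-c["cy"])/c["fy"],np.ones(len(uv))]@c["R"]
    o=-c["R"].T@c["t"]
    return (o+d*((z-o[2])/d[:,2])[:,None])
def proj(c,X):
    p=np.atleast_2d(X)@c["R"].T+c["t"]
    return np.c_[p[:,0]/p[:,2]*c["fx"]+c["cx"],p[:,1]/p[:,2]*c["fy"]+c["cy"]]
def rel(goal,ang=None):
    """shift in tool axes (mm) to goal TCP, and turn (rad) so tool y lies along world angle ang"""
    s=manip.state();R=s["tcp_rot"]
    d=R.T@(np.array(goal)-s["ee_pos"])*1000
    t=None
    if ang is not None:
        cur=np.arctan2(R[1,1],R[0,1]); t=-(ang-cur); t=(t+np.pi/2)%np.pi-np.pi/2
    return d.round(1),t
E
python3 - <<'E'
from h import *
c=pickle.load(open("pics/top0.pkl","rb"));im=c["color"];g=cv2.cvtColor(im,cv2.COLOR_RGB2GRAY)
hsv=cv2.cvtColor(im,cv2.COLOR_RGB2HSV)
for (u,v) in [(309,224),(420,206),(535,225),(251,322),(575,345)]:
    u,v=u*.7,v*.7
    # rectify plate region to a metric map at z=.010 (1px=0.5mm)
    X0=unproj(c,[u,v],.01)[0]
    n=360;xs=X0[0]+(np.arange(n)-n/2)*.0005;ys=X0[1]+(np.arange(n)-n/2)*.0005
    P=np.stack(np.meshgrid(xs,ys,indexing='xy'),-1).reshape(-1,2)
    q=proj(c,np.c_[P,np.full(len(P),.01)]).astype(np.float32)
    m=cv2.remap(im,q[:,0].reshape(n,n),q[:,1].reshape(n,n),cv2.INTER_CUBIC).astype(int)
    mn=m.min(2);sat=m.max(2)-mn
    bw=((sat<16)&(mn>120)).astype(np.uint8)
    bw=cv2.morphologyEx(bw,cv2.MORPH_OPEN,np.ones((5,5)))
    cs=max(cv2.findContours(bw,cv2.RETR_EXTERNAL,cv2.CHAIN_APPROX_NONE)[0],key=cv2.contourArea)
    (a,b),(w,h),t=cv2.minAreaRect(cs)
    if w<h: t-=90;w,h=h,w
    C=[X0[0]+(a-n/2)*.0005,X0[1]+(b-n/2)*.0005]
    print("plate",np.round(C,4),"size",w/2,h/2,"ang",round(t,1),end=" ")
    # recess = non-plate region inside
    mask=np.zeros((n,n),np.uint8);cv2.drawContours(mask,[cv2.convexHull(cs)],-1,1,-1);mask=cv2.erode(mask,np.ones((21,21)))
    hole=((bw==0)&(mask>0)).astype(np.uint8)
    hc=cv2.findContours(hole,cv2.RETR_EXTERNAL,cv2.CHAIN_APPROX_NONE)[0]
    if hc:
        hc=max(hc,key=cv2.contourArea);(a,b),(w,h),t=cv2.minAreaRect(hc)
        print("hole",np.round([X0[0]+(a-n/2)*.0005,X0[1]+(b-n/2)*.0005],4),w/2,h/2,round(t,1))
def crop(n,a,b,x,y,f,o):
    k=pickle.load(open(f"pics/{n}0.pkl","rb"))["color"][y:b,x:a,::-1]
    return cv2.convertScaleAbs(cv2.resize(k,o,interpolation=cv2.INTER_CUBIC),alpha=1.3)
A=crop("top",365,280,235,190,0,(780,540))
cv2.imwrite("pics/crop1.png",A)
cv2.imwrite("pics/crop2.png",crop("top",440,275,145,115,0,(800,434)))
E
```

```text
plate [0.6517 0.1981] size 133.5205841064453 89.6929702758789 ang -81.1 hole [0.6504 0.1984] 34.277183532714844 84.41887664794922 9.5
plate [0.683  0.0047] size 132.3949737548828 89.13751983642578 ang -85.4 hole [0.6821 0.0047] 38.0 38.0 90.0
plate [ 0.6505 -0.1979] size 129.51402282714844 92.64860534667969 ang -76.0 hole [ 0.65   -0.1973] 58.515594482421875 58.17219161987305 15.9
plate [0.4804 0.2964] size 131.137451171875 91.38208770751953 ang 83.7 hole [0.4805 0.2961] 68.5 67.5 90.0
plate [ 0.4394 -0.2655] size 129.79299926757812 91.48804473876953 ang -80.5 hole [ 0.4388 -0.265 ] 45.6083869934082 46.315486907958984 45.0
```

View pics/crop1.png

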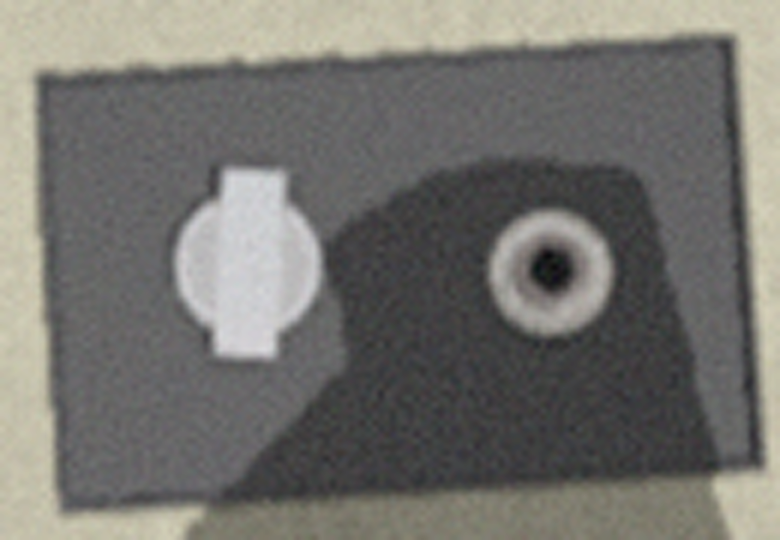

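View pics/crop2.png

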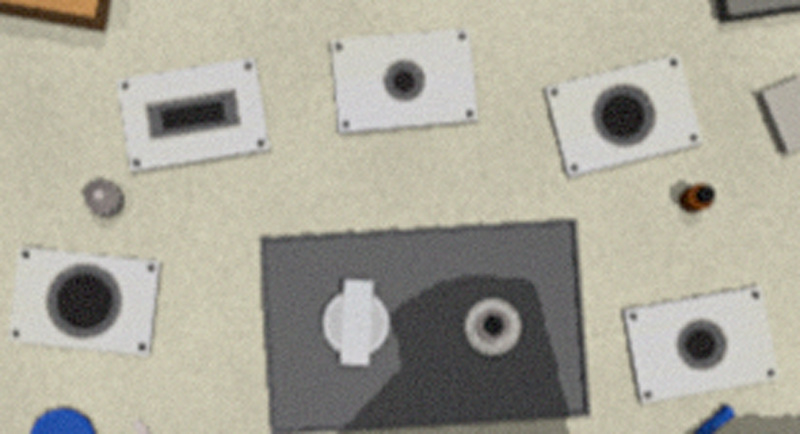

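All five recess sizes match, so the adapters are identified:
- Slide adapter at (0.650, 0.198).
- Ring adapter at (0.682, 0.005).
- adapter50 at (0.650, -0.197).
- adapter60 at (0.4805, 0.296).
- adapter35 at (0.439, -0.265).

Crop1 shows the slide on the large dish, centred near (249,263). The ring on dish35 on the other dish is near (551,270).

Run:
```python
from h import *
c=pickle.load(open("pics/top0.pkl","rb"));im=c["color"]
def rect(u,v,z,n=240):
    X0=unproj(c,[u,v],z)[0];a=(np.arange(n)-n/2)*.0005
    P=np.stack(np.meshgrid(X0[0]+a,X0[1]+a),-1).reshape(-1,2)
    q=proj(c,np.c_[P,np.full(n*n,z)]).astype(np.float32)
    m=cv2.remap(im,q[:,0].reshape(n,n),q[:,1].reshape(n,n),cv2.INTER_CUBIC)
    return X0,cv2.GaussianBlur(cv2.cvtColor(m,cv2.COLOR_RGB2GRAY),(5,5),0),n
def rep(name,bw,X0,n):
    cs=cv2.findContours(bw.astype(np.uint8),cv2.RETR_EXTERNAL,cv2.CHAIN_APPROX_NONE)[0]
    k=max(cs,key=cv2.contourArea);(a,b),(w,h),t=cv2.minAreaRect(k);e=cv2.fitEllipse(k) 
    f=lambda a,b:np.round([X0[0]+(a-n/2)*.0005,X0[1]+(b-n/2)*.0005],4)
    print(name,"rect",f(a,b),w/2,h/2,round(t,1),"ell",f(*e[0]),np.array(e[1])/2)
X0,g,n=rect(326.8,235.2,.018);rep("dish50@18",g>115,X0,n);print(g[120,::8])
X0,g,n=rect(326.8,235.2,.040);yy,xx=np.mgrid[:n,:n];r=np.hypot(xx-n/2,yy-n/2)
rep("window@40",(g<70)&(r<35),X0,n)
X0,g,n=rect(276.5,234,.018);print(g[120,::8]);print(g[::8,120])
rep("dish60@18",cv2.morphologyEx((g>145).astype(np.uint8),cv2.MORPH_OPEN,np.ones((75,75))),X0,n)
for z in(.0196,.029):
  X0,g,n=rect(276.5,234,z)
  for th in(205,215): rep(f"slide@{z},{th}",g>th,X0,n)
```

```text
dish50@18 rect [ 0.456  -0.0735] 45.961936950683594 45.96194076538086 45.0 ell [ 0.4564 -0.0736] [44.74105835 46.35360718]
[ 48  49  48  42  53  48  51  49  38  89 127 120 102  62  22  21  17  24
  75 107 132 117  55  45  51  51  50  67  77  76]
window@40 rect [ 0.4566 -0.0712] 18.5 19.5 90.0 ell [ 0.4567 -0.0712] [18.49803925 19.54795456]
[ 80  81  77  80  79  67 132 160 159 160 160 156 159 156 156 155 161 152
 159 158 158 159 157 158 159 109  71  80  79  79]
[ 48  46  53  48  52  50  49  48 109 150 141 145 154 160 159 155 158 161
 158 146 145 147 154  93  75  79  78  79  79  77]Traceback (most recent call last):
  File "<stdin>", line 18, in <module>
  File "<stdin>", line 11, in rep
ValueError: max() iterable argument is empty
```

Run:
```python
from h import *
print(rel([.4565,-.072,.15],-np.pi/2))
```

```text
(array([ 405. , -402.1,   44. ]), np.float64(0.34579538296859846))
```

move_arm --pt "70 405 -402 44 0.346" --pt "70 405 -402 44 0.346" --pt "70 405 -402 44 0.346" --pt "70 405 -402 44 0.346" --pt "70 405 -402 44 0.346" --pt "70 405 -402 44 0.346" --pt "70 405 -402 44 0.346" --pt "70 405 -402 44 0.346" --pt "70 405 -402 44 0.346" --pt "70 405 -402 44 0.346" --pt "70 405 -402 44 0.346" --pt "70 405 -402 44 0.346" --squeeze 35

```text
t: 1.6
ee_pos: [0.4562, -0.0737, 0.1501]
tcp_rot: [[1.0, -0.001, -0.0], [-0.001, -1.0, -0.0], [-0.0, 0.0, -1.0]]
ft_force: [-0.1, -0.4, 0.8]
grip_width: 0.0697
```

Run:
```python
from h import *
s=manip.state();print(s["t"],s["ee_pos"],s["tcp_rot"].round(4),s["ft_force"],s["grip_width"],s["qpos"])
print(rel([.4565,-.072,.15],-np.pi/2))
c=manip.camera("wrist");pickle.dump(c,open("pics/w1.pkl","wb"));print(proj(c,[[.4565,-.072,.04],[.4565,-.072,.018],[.464,.0455,.03]]).round())
cv2.imwrite("pics/w1.png",c["color"][:,:,::-1])
```

```text
1.6 [ 0.45621283 -0.07365383  0.15009472] [[ 1.0e+00 -1.4e-03 -2.0e-04]
 [-1.4e-03 -1.0e+00 -2.0e-04]
 [-2.0e-04  2.0e-04 -1.0e+00]] [-0.07866226 -0.42530692  0.76490935] 0.06973062689638622 [-1.65705856e+01  1.85901050e+01  1.02543449e+02 -1.52159581e-02
  5.88756545e+01  7.35195007e+01]
(array([ 0.3, -1.7,  0.1]), np.float64(-0.0014349940230817815))
[[276. 194.]
 [276. 189.]
 [156. 184.]]
```

View pics/w1.png

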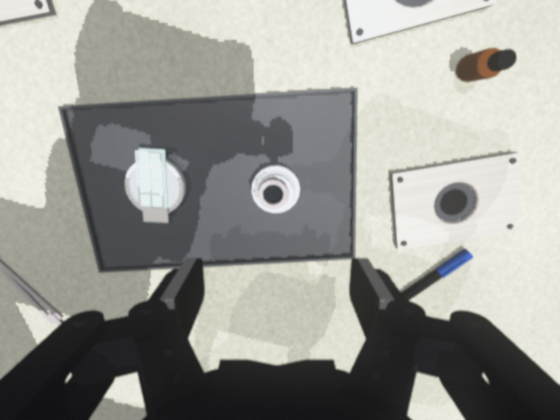

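The wrist view shows the slide's bare end toward the robot at (157,215). The ring's window is at (273,195) and dish50's outline is centred at about (275,189). The fingers straddle the bottom edge of the frame. I'll refine the positions from both cameras.

```bash
cat >> h.py <<'E'
def blob(c,u,v,r,f):
    "ellipse fit of the mask f(gray) within r px of (u,v), 8x upsampled; returns centre px, axes px"
    g=cv2.cvtColor(c["color"],cv2.COLOR_RGB2GRAY);k=8
    M=np.float32([[k,0,k*(r-u)],[0,k,k*(r-v)]]);n=2*r*k
    m=cv2.warpAffine(g,M,(n,n),flags=cv2.INTER_CUBIC);m=cv2.GaussianBlur(m,(9,9),0)
    yy,xx=np.mgrid[:n,:n];bw=(f(m)&(np.hypot(xx-n/2,yy-n/2)<n/2)).astype(np.uint8)
    cs=cv2.findContours(bw,cv2.RETR_EXTERNAL,cv2.CHAIN_APPROX_NONE)[0];q=max(cs,key=cv2.contourArea)
    e=cv2.fitEllipse(cv2.convexHull(q));R=cv2.minAreaRect(q)
    return np.array(e[0])/k+[u-r,v-r],np.array(e[1])/k,cv2.boxPoints(R)/k+[u-r,v-r]
E
python3 - <<'E'
from h import *
c=pickle.load(open("pics/w1.pkl","rb"));g=cv2.cvtColor(c["color"],cv2.COLOR_RGB2GRAY)
print(c["fx"],(-c["R"].T@c["t"]).round(4));print(g[195,240:310:2]);print(g[160:225:2,274]);print(g[190,110:200:2])
print(g[215,130:185:2]); print(g[140:230:2,152])
e=blob(c,275,189,34,lambda m:m>165);print("dish50",e[:2],unproj(c,e[0],.018))
e=blob(c,273,195,14,lambda m:m<100);print("win",e[:2],unproj(c,e[0],.039))
e=blob(c,156,186,36,lambda m:m>165);print("dish60",e[:2],unproj(c,e[0],.018))
E
```

```text
313.93001568724816 [ 0.5296 -0.0727  0.33  ]
[119 119 120 121 120 125 190 232 220 219 225 196  86  66  67  67  67  65
  64  64  60 112 209 217 223 240 239 234 240 221 135 126 126 126 125]
[ 82  83 108 202 239 235 223 193 184 132 187 219 180  76  64  63  64  64
  65  67  62  77 165 221 229 239 219 135 122 122 121 120 121]
[ 79  77  78  79  79  80  81  97 169 190 212 226 228 226 207 230 237 237
 237 236 227 233 237 238 238 239 235 224 219 224 229 228 229 229 223 196
 183 134  81  71  75  80  81  80  82]
[ 78  78  79  78  78  79 116 182 190 189 190 188 190 189 190 189 191 189
 184 117  64  66  71  74  78  79  78  79]
[ 83  84  83  80 144 216 216 234 235 236 237 237 238 239 239 237 237 237
 237 237 239 238 237 235 234 233 225 218 228 228 227 221 218 203 188 190
 189 189 189 189 181 120  79  77  77]
dish50 (array([275.32661438, 189.17995834]), array([48.07106018, 49.17293167])) [[ 0.45605302 -0.07115576  0.018     ]]
win (array([272.6729784, 194.0532999]), array([17.38366508, 18.51148796])) [[ 0.456235   -0.06871408  0.039     ]]
dish60 (array([153.88424683, 185.88977814]), array([57.19617081, 73.1834259 ])) [[0.45967008 0.05227002 0.018     ]]
```

move_arm --pt "60 0 -2 45 0" --pt "60 0 -2 90 0" --pt "60 0 -2 90 0" --pt "60 0 -2 90 0"

```text
t: 2.15
ee_pos: [0.457, -0.0713, 0.0613]
tcp_rot: [[1.0, -0.001, 0.001], [-0.001, -1.0, -0.0], [0.001, 0.0, -1.0]]
ft_force: [-0.5, 1.9, 0.7]
grip_width: 0.0601
```

move_arm --pt "60 0 -1 12 0" --pt "60 0 -1 24 0" --pt "60 0 -1 24.5 0" --pt "60 0 -1 24.5 0" --pt "28 0 -1 24.5 0" --pt "28 0 -1 24.5 0" --pt "28 0 -1 24.5 0" --pt "28 0 -1 24.5 0"

```text
t: 3.15
ee_pos: [0.4567, -0.0695, 0.0357]
tcp_rot: [[1.0, -0.0, 0.0], [-0.0, -1.0, -0.0], [0.0, 0.0, -1.0]]
ft_force: [-0.3, -0.7, -1.0]
grip_width: 0.0282
```

Run:
```python
from h import *
s=manip.state();print(s["grip_width"],s["ee_pos"])
a=manip.camera("side");b=manip.camera("wrist")
p=proj(a,[.4565,-.07,.035])[0].astype(int);print(p)
A=cv2.resize(a["color"][p[1]-40:p[1]+35,p[0]-45:p[0]+45],(480,400),interpolation=cv2.INTER_CUBIC)
p=proj(b,[.4565,-.07,.035])[0].astype(int);print(p)
B=cv2.resize(b["color"][max(0,p[1]-90):p[1]+60,p[0]-60:p[0]+60],(320,400),interpolation=cv2.INTER_CUBIC)
cv2.imwrite("pics/g1.png",np.hstack([A,B])[:,:,::-1])
```

```text
0.02816789622362598 [ 0.45665652 -0.06953237  0.03565302]
[302 190]
[279 238]
```

View pics/g1.png

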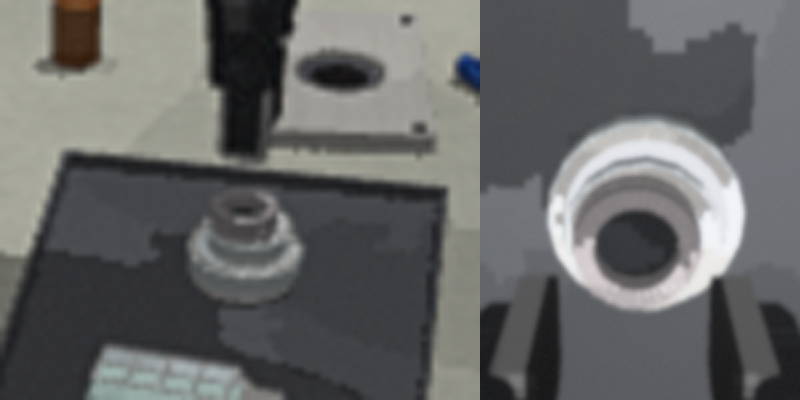

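Run:
```python
from h import *
s=manip.state();R=s["tcp_rot"];T=s["ee_pos"];b=manip.camera("wrist");a=manip.camera("side")
print(s["grip_width"],T,(-b["R"].T@b["t"]))
for d in(0,.01,.019,.03,.04):
    P=np.array([T+R@[0,y,-d] for y in(.014,-.014)]+[T+R@[x,-.014,-d] for x in(-.011,.011)])
    print(d,proj(b,P).round(1).tolist(),proj(a,P[:2]).round(1).tolist())
print(proj(a,[.4565,-.07,.04]),proj(b,[.4565,-.07,.04]))
cv2.imwrite("pics/g2.png",np.hstack([cv2.resize(a["color"][60:240,230:370],(467,600),interpolation=cv2.INTER_CUBIC)])[:,:,::-1])
```

```text
0.02802594367969982 [ 0.45664291 -0.06952173  0.03560957] [ 0.53000126 -0.0685288   0.21556851]
0 [[301.2, 238.2], [255.7, 238.2], [256.1, 254.5], [255.4, 221.3]] [[303.1, 187.5], [301.1, 193.5]]
0.01 [[302.4, 244.7], [254.6, 244.7], [255.0, 261.7], [254.3, 227.0]] [[303.3, 183.8], [301.3, 189.8]]
0.019 [[303.7, 251.1], [253.6, 251.1], [254.0, 268.9], [253.1, 232.7]] [[303.5, 180.4], [301.6, 186.4]]
0.03 [[305.4, 259.9], [252.1, 259.9], [252.5, 278.6], [251.6, 240.4]] [[303.8, 176.3], [301.8, 182.2]]
0.04 [[307.2, 268.9], [250.5, 268.9], [251.1, 288.5], [250.0, 248.4]] [[304.0, 172.5], [302.0, 178.3]]
[[302.31326885 188.75068504]] [[279.28212187 241.18153024]]
```

View pics/g2.png

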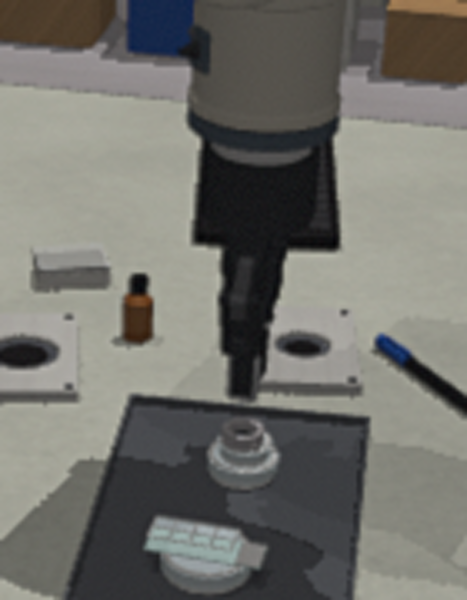

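The commanded point reached the ring, but both views put the fingertips about 35–40 mm above the reported TCP. In side crop g2 the tip is at (243,395), with the ring untouched at (243,435). I'll rely on that measured offset, go lower, and let the opening confirm contact.

move_arm --pt "60 0 0 0 0" --pt "60 0 0 0 0" --pt "60 0 0 10 0" --pt "60 0 0 20 0" --pt "60 0 0 30 0" --pt "60 0 0 33 0" --pt "60 0 0 33 0" --pt "28 0 0 33 0" --pt "28 0 0 33 0" --pt "28 0 0 33 0" --pt "28 0 0 33 0" --squeeze 25

```text
t: 4.72
ee_pos: [0.4567, -0.0695, 0.0027]
tcp_rot: [[1.0, -0.0, 0.0], [-0.0, -1.0, -0.0], [0.0, 0.0, -1.0]]
ft_force: [-0.0, 0.2, 0.1]
grip_width: 0.0281
```

Run:
```python
from h import *
s=manip.state();print(s["grip_width"],s["ee_pos"],s["ft_force"])
a=manip.camera("side");b=manip.camera("wrist")
A=cv2.resize(a["color"][130:230,255:345],(450,500),interpolation=cv2.INTER_CUBIC)
B=cv2.resize(b["color"][190:330,230:330],(350,500),interpolation=cv2.INTER_CUBIC)
cv2.imwrite("pics/g3.png",np.hstack([A,B])[:,:,::-1])
```

```text
0.028059242189517972 [ 0.45669817 -0.06954273  0.00268303] [-0.00399357  0.23604583  0.12843266]
```

View pics/g3.png

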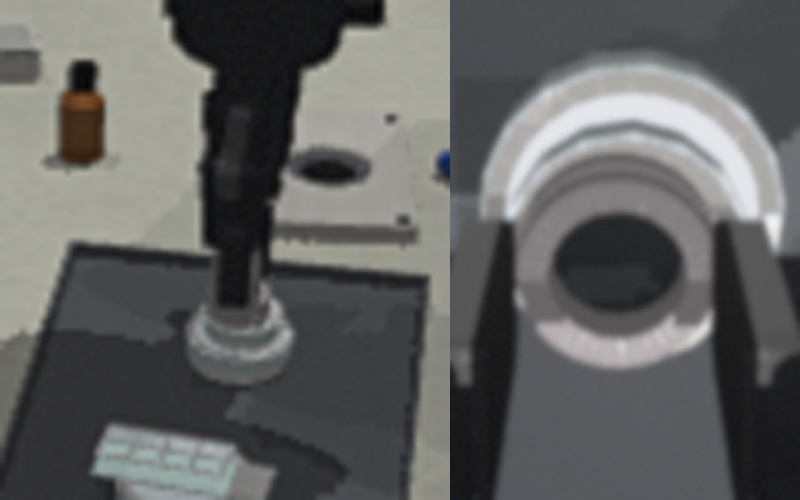

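The fingertips now stand beside the ring in both views: wrist crop at columns 515 and 715, side crop at (235,305). I'll close further to test for contact.

move_arm --pt "20 0 0 0 0" --pt "20 0 0 0 0" --pt "20 0 0 0 0" --squeeze 25

```text
t: 5.2
ee_pos: [0.4569, -0.0697, 0.0029]
tcp_rot: [[1.0, -0.0, 0.001], [-0.0, -1.0, -0.0], [0.001, 0.0, -1.0]]
ft_force: [-0.6, 0.5, 8.8]
grip_width: 0.0201
```

The fingers closed past 30 mm with 8.8 N upward, so the tips are resting on the ring's top edge at z=40 mm. That calibrates the tip at about TCP + 37.5 mm. I'll open, go 6 mm lower, and close.

move_arm --pt "50 0 0 -1 0" --pt "50 0 0 -1 0" --pt "50 0 0 3 0" --pt "50 0 0 6 0" --pt "50 0 0 6 0" --pt "22 0 0 6 0" --pt "22 0 0 6 0" --pt "22 0 0 6 0" --pt "22 0 0 6 0" --squeeze 30

```text
t: 6.32
ee_pos: [0.4567, -0.0695, -0.0033]
tcp_rot: [[1.0, -0.0, 0.0], [-0.0, -1.0, -0.0], [0.0, 0.0, -1.0]]
ft_force: [-1.6, 1.5, 6.6]
grip_width: 0.0278
```

move_arm --pt "22 0 0 0 0" --pt "22 0 0 -4 0" --pt "22 0 0 -12 0" --pt "22 0 0 -20 0" --pt "22 0 0 -20 0"

```text
t: 6.95
ee_pos: [0.4571, -0.0697, 0.0173]
tcp_rot: [[1.0, -0.0, 0.001], [-0.0, -1.0, -0.0], [0.001, 0.0, -1.0]]
ft_force: [0.7, -0.2, -0.4]
grip_width: 0.0276
```

Run:
```python
from h import *
s=manip.state();print(s["grip_width"],s["ee_pos"],s["ft_force"])
a=manip.camera("side");b=manip.camera("wrist");pickle.dump(b,open("pics/w4.pkl","wb"))
A=cv2.resize(a["color"][130:230,255:345],(450,500),interpolation=cv2.INTER_CUBIC)
B=cv2.resize(b["color"][190:330,230:330],(350,500),interpolation=cv2.INTER_CUBIC)
cv2.imwrite("pics/g4.png",np.hstack([A,B])[:,:,::-1])
```

```text
0.027584962843046106 [ 0.45712122 -0.06969378  0.01734912] [ 0.70522603 -0.15494381 -0.44870235]
```

View pics/g4.png

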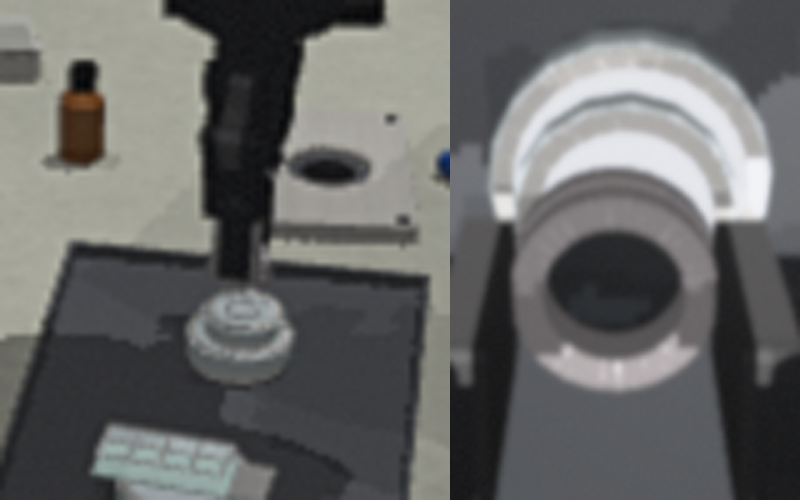

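The ring is in the gripper: wrist crop centre (617,283), and the side crop shows dish35 bare. The opening reads about 2 mm low. Next I'll carry it to a stand-off in front of adapter_ring and check the recess from close by.

move_arm --pt "22 0 0 -25 0" --pt "22 15 -7 -43 0" --pt "22 45 -20 -43 0" --pt "22 80 -36 -43 0" --pt "22 115 -52 -43 0" --pt "22 145 -66 -43 0" --pt "22 160 -73 -43 0" --pt "22 163 -75 -43 0" --pt "22 163 -75 -43 0"

```text
t: 8.18
ee_pos: [0.6189, 0.0053, 0.0592]
tcp_rot: [[1.0, -0.0, -0.001], [-0.0, -1.0, 0.0], [-0.001, -0.0, -1.0]]
ft_force: [-1.3, 0.2, -0.6]
grip_width: 0.0274
```

```bash
cat >> h.py <<'E'
def recess(c,x,y,hw=.07):
    "outer recess edge at z=.010 seen in camera c near (x,y): rectified, non-plate region inside plate"
    n=int(4*hw/.001);a=(np.arange(n)-n/2)*.0005
    P=np.stack(np.meshgrid(x+a,y+a),-1).reshape(-1,2)
    q=proj(c,np.c_[P,np.full(n*n,.01)]).astype(np.float32)
    m=cv2.remap(c["color"],q[:,0].reshape(n,n),q[:,1].reshape(n,n),cv2.INTER_CUBIC)
    g=cv2.GaussianBlur(cv2.cvtColor(m,cv2.COLOR_RGB2GRAY),(5,5),0)
    out=[]
    for th in (.7,.78,.85):
        bw=(g<th*np.percentile(g,80)).astype(np.uint8)
        _,lab=cv2.connectedComponents(bw);l=lab[n//2,n//2]
        k=max(cv2.findContours((lab==l).astype(np.uint8),cv2.RETR_EXTERNAL,cv2.CHAIN_APPROX_NONE)[0],key=cv2.contourArea)
        (A,B),(w,h),t=cv2.minAreaRect(cv2.convexHull(k))
        out.append([round(v,4) for v in (x+(A-n/2)*.0005,y+(B-n/2)*.0005,w/2e3,h/2e3,t)])
    return out,m
E
python3 - <<'E'
from h import *
s=manip.state();print(s["grip_width"],s["ee_pos"],s["ft_force"])
c=manip.camera("wrist");print(recess(c,.6821,.0047,.03)[0])
c=manip.camera("top");print(recess(c,.6821,.0047,.03)[0])
E
```

```text
0.027437397152012946 [0.61887449 0.00534931 0.05921072] [-1.34943735  0.24420117 -0.56708746]
[[0.6816, 0.0089, 0.0385, 0.0385, 45.0], [0.6818, 0.0072, 0.0595, 0.054, 0.0], [0.6819, 0.007, 0.0545, 0.0595, 90.0]]
[[0.6834, 0.0044, 0.0595, 0.0565, 90.0], [0.6871, 0.0044, 0.0595, 0.049, 90.0], [0.6906, 0.0044, 0.0595, 0.042, 90.0]]
```

Run:
```python
from h import *
s=manip.state();print(s["grip_width"],s["ee_pos"],s["joint_velocities"].round(2))
c=manip.camera("wrist");r,m=recess(c,.6821,.007,.045);print(r)
g=cv2.cvtColor(m,cv2.COLOR_RGB2GRAY);print(g[90,::5])
# dark aperture at floor z=.005 
p=proj(c,[.682,.0075,.005])[0];e=blob(c,int(p[0]),int(p[1]),25,lambda m:m<60);print(e[:2],unproj(c,e[0],.005))
p=proj(c,s["ee_pos"]+[0,0,.0433])[0];e=blob(c,int(p[0]),int(p[1]),30,lambda m:m<60);print("ring window",p,e[:2],unproj(c,e[0],s["ee_pos"][2]+.04))
cv2.imwrite("pics/w5.png",c["color"][:,:,::-1])
```

```text
0.027736705887969736 [0.61879038 0.00511869 0.05944085] [-0.22 -0.24 -0.19  0.01 -0.02  0.05]
[[0.6819, 0.009, 0.0385, 0.0385, 45.0], [0.6819, 0.0158, 0.0715, 0.0895, 90.0], [0.6819, 0.0155, 0.072, 0.0895, 90.0]]
[147 166 170 170 170 172 173 172 173 175 159 120 104 130  89  69  70  70
  71  71  70  71 106 134 134 184 213 222 219 222 232 241 241 241 241 238]
(array([268.0825386 , 128.16275597]), array([12.48559952, 22.16407585])) [[0.68218067 0.01242955 0.005     ]]
ring window [278.91448603 272.12756001] (array([276.4066658 , 268.78397751]), array([27.17717934, 36.47302246])) [[0.61885581 0.00633793 0.09944085]]
```

View pics/w5.png

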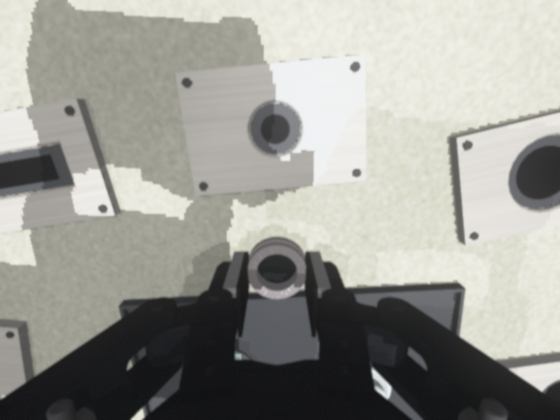

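The wrist view shows the recess centred at (275,128) and the held ring at (276,268). Ring and recess measured in the same view give a shift of about +63 mm in x and +2.5 mm in y.

move_arm --pt "22 20 -1 0 0" --pt "22 45 -2 10 0" --pt "22 60 -2.5 30 0" --pt "22 63 -2.5 55 0" --pt "22 63 -2.5 70 0" --pt "22 63 -2.5 76 0" --pt "22 63 -2.5 76 0" --pt "22 63 -2.5 76 0"

```text
t: 9.32
ee_pos: [0.6831, 0.0079, -0.0155]
tcp_rot: [[1.0, -0.0, 0.001], [-0.0, -1.0, -0.0], [0.001, 0.0, -1.0]]
ft_force: [0.2, -0.7, -0.7]
grip_width: 0.028
```

move_arm --pt "22 -1 0.5 3 0" --pt "22 -1 0.5 6 0" --pt "22 -1 0.5 9 0" --pt "22 -1 0.5 11 0" --pt "22 -1 0.5 11 0" --pt "22 -1 0.5 11 0"

```text
t: 10.07
ee_pos: [0.6816, 0.0075, -0.0273]
tcp_rot: [[1.0, -0.0, -0.0], [-0.0, -1.0, 0.0], [-0.0, -0.0, -1.0]]
ft_force: [-2.0, -0.1, 3.2]
grip_width: 0.0281
```

move_arm --pt "45 0 0 0 0" --pt "45 0 0 0 0" --pt "45 0 0 0 0" --pt "45 0 0 -20 0" --pt "50 0 0 -60 0" --pt "60 -20 0 -90 0" --pt "60 -60 0 -90 0" --pt "60 -60 0 -90 0"

```text
t: 11.08
ee_pos: [0.6193, 0.0076, 0.0642]
tcp_rot: [[1.0, -0.0, -0.001], [-0.0, -1.0, 0.0], [-0.001, -0.0, -1.0]]
ft_force: [0.4, -0.0, -0.3]
grip_width: 0.0596
```

Run:
```python
from h import *
s=manip.state();print(s["grip_width"],s["ee_pos"])
c=manip.camera("wrist");p=proj(c,[.682,.009,.01])[0].astype(int);print(p)
cv2.imwrite("pics/w6.png",cv2.resize(c["color"][p[1]-60:p[1]+60,p[0]-80:p[0]+80,::-1],(640,480),interpolation=cv2.INTER_CUBIC))
print(rel([.4565,-.0705,.03],-np.pi/2))
```

```text
0.05964379290194388 [0.61933709 0.00759713 0.06424057]
[276 129]
(array([-164.7,   78. ,   34. ]), np.float64(-0.0002661512257711163))
```

View pics/w6.png

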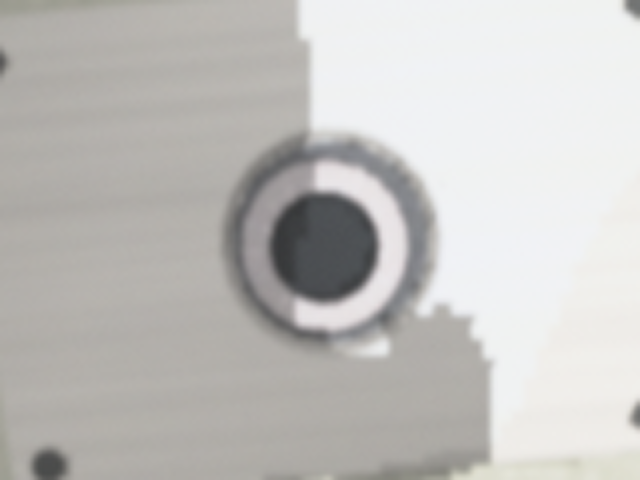

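The ring sits flat in its recess: ring centre (325,247) against recess centre (331,243), about 1 mm off. This also shows the top camera's y reads about 1.8 mm low. Next is dish35.

move_arm --pt "60 -230 78 4 0" --pt "60 -230 78 4 0" --pt "60 -230 78 4 0" --pt "60 -230 78 4 0" --pt "60 -230 78 4 0" --pt "60 -230 78 4 0" --pt "60 -230 78 4 0"

```text
t: 12.0
ee_pos: [0.3934, -0.0707, 0.0588]
tcp_rot: [[1.0, 0.0, 0.002], [0.0, -1.0, -0.0], [0.002, 0.0, -1.0]]
ft_force: [0.7, -0.5, 0.6]
grip_width: 0.0602
```

Run:
```python
from h import *
s=manip.state();print(s["grip_width"],s["ee_pos"],s["joint_velocities"].round(1))
c=manip.camera("wrist");pickle.dump(c,open("pics/w7.pkl","wb"));g=cv2.cvtColor(c["color"],cv2.COLOR_RGB2GRAY)
p=proj(c,[.4565,-.07,.03])[0].astype(int);print(p);print(g[p[1],p[0]-50:p[0]+50:2]);print(g[p[1]-46:p[1]+46:2,p[0]])
e=blob(c,*p,45,lambda m:m>150);print("dish50",e[:2],unproj(c,e[0],.018))
cv2.imwrite("pics/w7.png",cv2.resize(c["color"][p[1]-60:p[1]+60,p[0]-170:p[0]+80,::-1],(800,384),interpolation=cv2.INTER_CUBIC))
print(rel([.4565,-.0705,.03],-np.pi/2))
```

```text
0.06016508359455201 [ 0.39336557 -0.07069873  0.05877192] [ 0.2  0.3  0.5 -0.1 -0.1 -0. ]
[277 130]
[ 87  87  88  86  86  87  86  91 151 204 207 216 208 201 209 229 230 231
 230 226 213 226 231 231 230 231 231 231 231 231 237 241 233 231 231 231
 234 242 243 241 232 233 243 241 197 130 131 133 132 133]
[133 133 130 103 135 209 222 223 229 231 222 209 210 224 231 231 231 231
 224 218 229 231 231 231 231 231 231 231 231 228 216 222 231 231 230 229
 232 228 202 190 191 171  96  83  83  84]
dish50 (array([279.35824585, 129.28783035]), array([73.24594879, 75.17655945])) [[ 0.45670673 -0.07140971  0.018     ]]
(array([63.5, -0.1, 28.7]), np.float64(0.0004681271722002389))
```

View pics/w7.png

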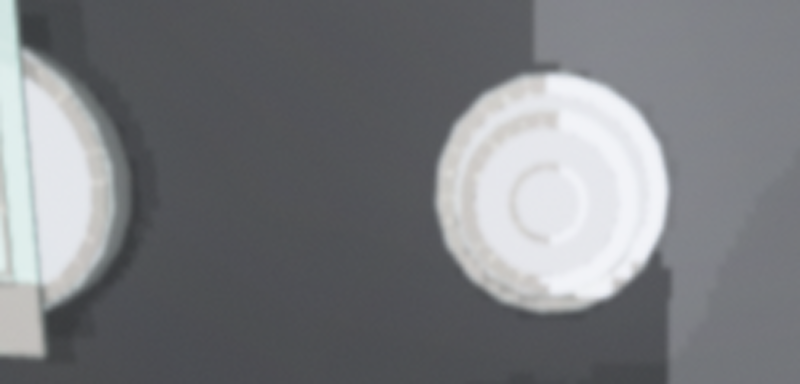

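Crop w7 shows dish35's inner ring centred at (547,202), which is (0.4545, -0.0713) after bias correction.

move_arm --pt "60 30 0.5 0 0" --pt "60 60 0.5 0 0" --pt "60 61 0.5 25 0" --pt "60 61 0.5 50 0" --pt "60 61 0.5 68 0" --pt "60 61 0.5 74 0" --pt "60 61 0.5 74 0" --pt "30 61 0.5 74 0" --pt "30 61 0.5 74 0" --pt "30 61 0.5 74 0" --pt "30 61 0.5 74 0" --squeeze 30

```text
t: 13.42
ee_pos: [0.4531, -0.0711, -0.0146]
tcp_rot: [[1.0, -0.0, 0.001], [-0.0, -1.0, -0.0], [0.001, 0.0, -1.0]]
ft_force: [-1.1, 1.2, 6.8]
grip_width: 0.036
```

move_arm --pt "30 0 0 -5 0" --pt "30 0 0 -25 0" --pt "30 0 5 -50 0" --pt "30 -4 30 -60 0" --pt "30 -8 70 -60 0" --pt "30 -12 110 -60 0" --pt "30 -15 150 -60 0" --pt "30 -16 180 -60 0" --pt "30 -16 192 -60 0" --pt "30 -16 192 -60 0" --pt "30 -16 192 -60 0"

```text
t: 14.8
ee_pos: [0.4364, -0.2619, 0.0447]
tcp_rot: [[1.0, 0.0, -0.0], [0.0, -1.0, 0.0], [-0.0, -0.0, -1.0]]
ft_force: [-1.5, 0.4, 0.2]
grip_width: 0.0363
```

Run:
```python
from h import *
s=manip.state();print(s["grip_width"],s["ee_pos"])
c=pickle.load(open("pics/w1.pkl","rb"))
print(recess(c,.439,-.263,.035)[0]); print(recess(c,.439,-.263,.028)[0])
p=proj(c,[.439,-.263,.005])[0].astype(int)
for th in(90,120):
  e=blob(c,*p,22,lambda m:m<th);print("aperture",e[:2],unproj(c,e[0],.005))
print(rel([.4374,-.2632,-.0145],-np.pi/2))
```

```text
0.036254547606379355 [ 0.4364191  -0.2618809   0.04465516]
[[0.4392, -0.2615, 0.044, 0.0435, 90.0], [0.439, -0.2618, 0.0455, 0.045, 90.0], [0.439, -0.2618, 0.0465, 0.046, 90.0]]
[[0.4392, -0.2615, 0.044, 0.0435, 90.0], [0.439, -0.2615, 0.045, 0.045, 90.0], [0.439, -0.2618, 0.0465, 0.046, 90.0]]
aperture (array([453.30655289, 201.64633179]), array([24.21492386, 28.40481758])) [[ 0.43897122 -0.26217045  0.005     ]]
aperture (array([455.45557213, 202.37021637]), array([34.75974274, 41.9329071 ])) [[ 0.43816047 -0.2646091   0.005     ]]
(array([ 1. ,  1.3, 59.2]), np.float64(0.00045487058485038645))
```

move_arm --pt "30 1 1 20 0" --pt "30 1 1 40 0" --pt "30 1 1 56 0" --pt "30 1 1 62 0" --pt "30 1 1 62 0" --pt "30 1 1 65 0" --pt "30 1 1 68 0" --pt "30 1 1 70.5 0" --pt "30 1 1 70.5 0" --pt "30 1 1 70.5 0"

```text
t: 16.05
ee_pos: [0.4376, -0.2641, -0.0259]
tcp_rot: [[1.0, -0.0, 0.0], [-0.0, -1.0, -0.0], [0.0, 0.0, -1.0]]
ft_force: [0.5, -0.4, -0.6]
grip_width: 0.036
```

move_arm --pt "30 0 -0.8 0.8 0" --pt "30 0 -0.8 0.8 0" --pt "55 0 -0.8 0.8 0" --pt "55 0 -0.8 0.8 0" --pt "55 0 -0.8 0.8 0" --pt "55 0 0 -20 0" --pt "60 0 0 -60 0" --pt "75 -20 0 -85 0" --pt "75 -55 0 -85 0" --pt "75 -55 0 -85 0"

```text
t: 17.3
ee_pos: [0.3806, -0.2635, 0.0594]
tcp_rot: [[1.0, -0.001, -0.001], [-0.001, -1.0, 0.001], [-0.001, -0.001, -1.0]]
ft_force: [0.4, 0.0, 0.1]
grip_width: 0.0752
```

Run:
```python
from h import *
s=manip.state();print(s["grip_width"],s["ee_pos"])
c=manip.camera("wrist");p=proj(c,[.439,-.263,.01])[0].astype(int)
cv2.imwrite("pics/w8.png",cv2.resize(c["color"][p[1]-50:p[1]+50,p[0]-60:p[0]+60,::-1],(480,400),interpolation=cv2.INTER_CUBIC))
print(rel([.4565,-.0718,.0],-np.pi/2))
```

```text
0.07518766330888355 [ 0.38064921 -0.2634709   0.05937043]
(array([  74.2, -192.3,   59.3]), np.float64(-0.0012554883835986796))
```

View pics/w8.png

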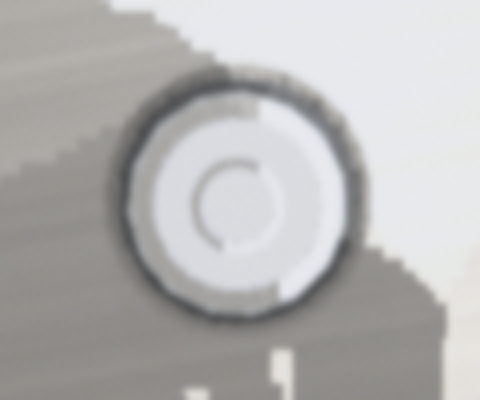

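dish35 is seated: dish centre (237,203) in the recess centred at (238,195), about 1–2 mm off. Now dish50.

move_arm --pt "75 20 -60 0 0" --pt "75 45 -120 0 0" --pt "75 65 -165 0 0" --pt "75 76 -191 0 0" --pt "75 76 -191 0 0" --pt "75 76 -191 30 0" --pt "75 76 -191 55 0" --pt "75 76 -191 70 0" --pt "75 76 -191 70 0"

```text
t: 18.48
ee_pos: [0.4583, -0.0733, -0.0118]
tcp_rot: [[1.0, -0.001, -0.002], [-0.001, -1.0, 0.0], [-0.002, -0.0, -1.0]]
ft_force: [0.8, -0.9, 0.6]
grip_width: 0.0748
```

move_arm --pt "75 -1.5 -1.3 9 0" --pt "75 -1.5 -1.3 17.5 0" --pt "75 -1.5 -1.3 17.5 0" --pt "42 -1.5 -1.3 17.5 0" --pt "42 -1.5 -1.3 17.5 0" --pt "42 -1.5 -1.3 17.5 0" --pt "42 -1.5 -1.3 17.5 0" --squeeze 30

```text
t: 19.35
ee_pos: [0.4573, -0.0718, -0.0279]
tcp_rot: [[1.0, -0.0, 0.001], [-0.0, -1.0, -0.0], [0.001, 0.0, -1.0]]
ft_force: [-0.9, 0.6, 7.7]
grip_width: 0.0481
```

move_arm --pt "42 0 0 0 0" --pt "42 0 0 -15 0" --pt "42 0 0 -40 0" --pt "42 15 10 -60 0" --pt "42 45 29 -60 0" --pt "42 85 54 -60 0" --pt "42 125 80 -60 0" --pt "42 160 102 -60 0" --pt "42 185 118 -60 0" --pt "42 194 124 -60 0" --pt "42 194 124 -60 0" --pt "42 194 124 -60 0"

```text
t: 20.85
ee_pos: [0.65, -0.195, 0.0315]
tcp_rot: [[1.0, 0.0, -0.001], [0.0, -1.0, 0.001], [-0.001, -0.001, -1.0]]
ft_force: [-0.1, 0.5, -0.4]
grip_width: 0.0483
```

Run:
```python
from h import *
s=manip.state();print(s["grip_width"],s["ee_pos"],s["ft_force"])
for n in("w1","w7"):
  c=pickle.load(open(f"pics/{n}.pkl","rb"));print(proj(c,[.65,-.1955,.01]))
c=manip.camera("side");p=proj(c,[.65,-.1955,.03])[0].astype(int);print(p)
cv2.imwrite("pics/s9.png",cv2.resize(c["color"][p[1]-50:p[1]+50,p[0]-60:p[0]+60,::-1],(480,400),interpolation=cv2.INTER_CUBIC))
print(rel([.651,-.1955,-.0245],-np.pi/2))
```

```text
0.048335037658775275 [ 0.64996682 -0.1949805   0.03150572] [-0.09984619  0.52837422 -0.35923977]
[[418.72746063 -32.19811128]]
[[ 514.89835405 -248.12738405]]
[235 158]
(array([ 1. ,  0.5, 56.1]), np.float64(0.00011658109748813317))
```

move_arm --pt "42 1 0.5 20 0" --pt "42 1 0.5 38 0" --pt "42 1 0.5 45 0" --pt "42 1 0.5 45 0" --pt "42 1 0.5 48 0" --pt "42 1 0.5 51 0" --pt "42 1 0.5 54 0" --pt "42 1 0.5 56 0" --pt "42 1 0.5 56 0" --pt "42 1 0.5 56 0"

```text
t: 22.15
ee_pos: [0.6521, -0.1963, -0.0243]
tcp_rot: [[1.0, -0.0, 0.0], [-0.0, -1.0, -0.0], [0.0, 0.0, -1.0]]
ft_force: [0.8, -0.4, -1.1]
grip_width: 0.0476
```

move_arm --pt "42 -1 -0.6 0.8 0" --pt "42 -1 -0.6 1.5 0" --pt "42 -1 -0.6 1.5 0" --pt "42 -1 -0.6 1.5 0"

```text
t: 22.65
ee_pos: [0.651, -0.1956, -0.0258]
tcp_rot: [[1.0, -0.0, -0.0], [-0.0, -1.0, 0.0], [-0.0, -0.0, -1.0]]
ft_force: [-2.6, 1.7, 4.0]
grip_width: 0.0476
```

move_arm --pt "65 0 0 0 0" --pt "65 0 0 0 0" --pt "65 0 0 0 0" --pt "70 0 0 -25 0" --pt "70 0 0 -60 0" --pt "60 -20 0 -85 0" --pt "60 -60 0 -85 0" --pt "60 -60 0 -85 0"

```text
t: 23.65
ee_pos: [0.5886, -0.1954, 0.0594]
tcp_rot: [[1.0, -0.001, -0.002], [-0.001, -1.0, 0.001], [-0.002, -0.001, -1.0]]
ft_force: [-0.5, -1.8, 1.0]
grip_width: 0.06
```

Run:
```python
from h import *
s=manip.state();print(s["grip_width"],s["ee_pos"])
c=manip.camera("wrist");pickle.dump(c,open("pics/w9.pkl","wb"));p=proj(c,[.65,-.195,.01])[0].astype(int);print(p)
k=c["color"][max(0,p[1]-60):p[1]+60,p[0]-70:p[0]+70,::-1];cv2.imwrite("pics/w9.png",cv2.resize(k,None,fx=3,fy=3,interpolation=cv2.INTER_CUBIC))
# slide in first wrist view, corners
d=pickle.load(open("pics/w1.pkl","rb"))
for th in (165,):
  q=proj(d,[.42,.047,.0196])[0].astype(int)
  g=cv2.cvtColor(d["color"],cv2.COLOR_RGB2GRAY)
  for r in (144,150,205,211,217):
    row=np.interp(np.arange(120,190,.1),np.arange(560),g[r].astype(float)); on=np.where(row>150)[0]
    print(r,120+on[0]/10,120+on[-1]/10)
  for cc in (145,152,158):
    col=np.interp(np.arange(130,240,.1),np.arange(420),g[:,cc].astype(float)); on=np.where(col>150)[0]; print("col",cc,130+on[0]/10,130+on[-1]/10)
print(rel([.39,.05,.059],-np.pi/2))
```

```text
0.05998048989773886 [ 0.58861515 -0.19537865  0.05935854]
[277 131]Traceback (most recent call last):
  File "<stdin>", line 12, in <module>
IndexError: index 0 is out of bounds for axis 0 with size 0
```

move_arm --pt "50 -199 -245 0 0" --pt "50 -199 -245 0 0" --pt "50 -199 -245 0 0" --pt "50 -199 -245 0 0" --pt "50 -199 -245 0 0" --pt "50 -199 -245 0 0" --pt "50 -199 -245 0 0" --pt "50 -199 -245 0 0"

```text
t: 24.7
ee_pos: [0.3937, 0.0488, 0.0591]
tcp_rot: [[1.0, -0.001, 0.001], [-0.001, -1.0, -0.0], [0.001, 0.0, -1.0]]
ft_force: [-0.0, 0.5, -0.6]
grip_width: 0.0499
```

Run:
```python
from h import *
s=manip.state();print(s["grip_width"],s["ee_pos"],s["tcp_rot"][:2,0])
c=manip.camera("wrist");pickle.dump(c,open("pics/w10.pkl","wb"))
p=proj(c,[.46,.048,.02])[0].astype(int);print(p)
k=c["color"][p[1]-75:p[1]+75,p[0]-60:p[0]+60,::-1];k=cv2.resize(k,(400,500),interpolation=cv2.INTER_CUBIC)
j=cv2.resize(cv2.imread("pics/w9.png"),(360,308));j=cv2.copyMakeBorder(j,0,192,0,0,cv2.BORDER_CONSTANT)
cv2.imwrite("pics/w10.png",np.hstack([k,j]))
```

```text
0.04985366921325735 [0.39369143 0.04880225 0.05906949] [ 0.99999876 -0.00102803]
[279 124]
```

View pics/w10.png

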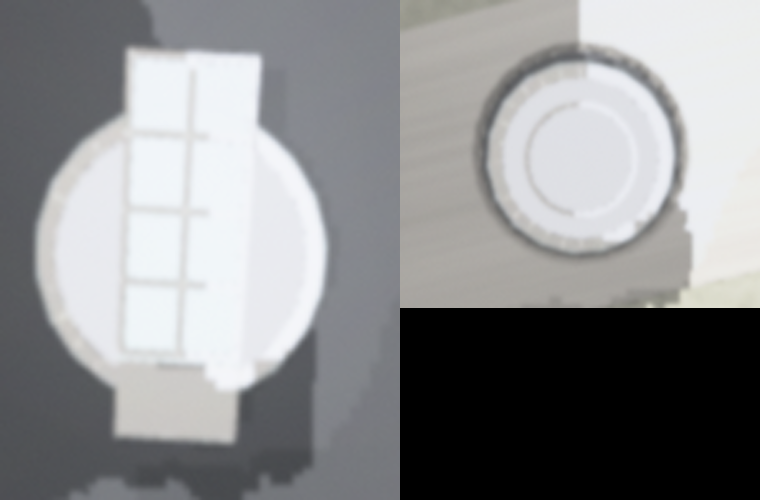

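dish50 is seated: dish (582,157), recess (581,150). The slide's bare end has corners (114,437) and (236,442), and the block's far end has corners (127,48) and (261,55). Dish60 is centred near (181,250).

Run:
```python
from h import *
c=pickle.load(open("pics/w10.pkl","rb"))
f=lambda a,z:unproj(c,np.array(a)/10*3+[219,49],z)
n=f([[114,437],[236,442]],.0196);b=f([[127,48],[261,55]],.029);print(n,b,np.hypot(*(n[0]-n[1])[:2]),np.hypot(*(b[0]-b[1])[:2]))
A=n.mean(0)[:2];B=b.mean(0)[:2];u=(B-A)/np.linalg.norm(B-A);print("len (74.25)",np.linalg.norm(B-A),"yaw",np.arctan2(u[1],u[0]),np.degrees(np.arctan2(u[1],u[0])))
o=A+(B-A)*37.75/74.25;print("origin wrist",o,"corr",o-[0,.001])
print("dish60",f([[181,250]],.018))
```

```text
[[0.42206186 0.06658202 0.0196    ]
 [0.42094902 0.04055855 0.0196    ]] [[0.49671196 0.06181733 0.029     ]
 [0.49549486 0.0371438  0.029     ]] 0.026047253141628254 0.024703533363518045
len (74.25) 0.07470999183984157 yaw -0.0547686306522518 -3.138011386084861
origin wrist [0.45943235 0.051491  ] corr [0.45943235 0.050491  ]
dish60 [[0.46049766 0.05215172 0.018     ]]
```

move_arm --pt "50 35 -1.5 0 0.05" --pt "50 69 -1.5 0 0.05" --pt "50 69.5 -1.5 25 0.05" --pt "50 69.5 -1.5 50 0.05" --pt "50 69.5 -1.5 66 0.05" --pt "50 69.5 -1.5 72.5 0.05" --pt "50 69.5 -1.5 72.5 0.05" --pt "50 69.5 -1.5 72.5 0.05"

```text
t: 25.75
ee_pos: [0.4621, 0.0507, -0.0129]
tcp_rot: [[0.999, -0.051, 0.001], [-0.051, -0.999, -0.0], [0.001, -0.0, -1.0]]
ft_force: [-0.0, -0.1, 0.1]
grip_width: 0.05
```

move_arm --pt "50 1 0 0.5 0" --pt "17 1 0 0.5 0" --pt "17 1 0 0.5 0" --pt "17 1 0 0.5 0" --pt "17 1 0 0.5 0" --pt "17 1 0 0.5 0" --squeeze 30

```text
t: 26.5
ee_pos: [0.4628, 0.0508, -0.0136]
tcp_rot: [[0.999, -0.05, 0.001], [-0.05, -0.999, -0.0], [0.001, -0.0, -1.0]]
ft_force: [-0.3, 0.1, 8.1]
grip_width: 0.0233
```

move_arm --pt "17 0 0 -5 0" --pt "17 0 0 -20 0" --pt "17 0 0 -45 0" --pt "17 0 0 -68 0" --pt "17 0 0 -75 -0.05" --pt "17 5 -5 -75 -0.15" --pt "17 20 -18 -75 -0.3" --pt "17 45 -41 -75 -0.45" --pt "17 75 -68 -75 -0.6" --pt "17 105 -95 -75 -0.75" --pt "17 135 -122 -75 -0.9" --pt "17 150 -136 -75 -1.0"

```text
t: 28.0
ee_pos: [0.6205, 0.1804, 0.0613]
tcp_rot: [[0.578, 0.816, 0.001], [0.816, -0.578, 0.0], [0.001, 0.0, -1.0]]
ft_force: [-0.3, 0.2, -0.0]
grip_width: 0.0232
```

Run:
```python
from h import *
s=manip.state();print(s["grip_width"],s["ee_pos"],s["tcp_rot"][:2,:2],s["qpos"])
print(rel([.6499,.2036,s["ee_pos"][2]],np.radians(9.2)))
```

```text
0.023205685249206437 [0.62053198 0.18044975 0.06126758] [[ 0.57784948  0.81614311]
 [ 0.81614319 -0.57784969]] [1.09203293e+01 3.80388778e+01 8.16615240e+01 4.62754107e-03
 6.02612841e+01 4.62174751e+01]
(array([35.9, 10.6,  0. ]), np.float64(-0.7766618528388962))
```

move_arm --pt "17 8 2 0 -0.12" --pt "17 16 5 0 -0.27" --pt "17 24 7 0 -0.42" --pt "17 32 9 0 -0.57" --pt "17 36 10.6 0 -0.7" --pt "17 36 10.6 0 -0.777" --pt "17 36 10.6 0 -0.777" --pt "17 36 10.6 0 -0.777"

```text
t: 29.0
ee_pos: [0.6487, 0.2022, 0.0612]
tcp_rot: [[-0.153, 0.988, -0.0], [0.988, 0.153, -0.0], [0.0, -0.0, -1.0]]
ft_force: [0.2, 0.2, 0.3]
grip_width: 0.0235
```

Run:
```python
from h import *
s=manip.state();print(s["grip_width"],s["ee_pos"],s["tcp_rot"][:2,:2])
print(rel([.6499,.2036,s["ee_pos"][2]],np.radians(9.2)))
c=manip.camera("wrist");pickle.dump(c,open("pics/w11.pkl","wb"))
a=manip.camera("side");p=proj(a,[.65,.2,.03])[0].astype(int);print(p)
A=cv2.resize(a["color"][p[1]-75:p[1]+55,p[0]-52:p[0]+52],(360,450),interpolation=cv2.INTER_CUBIC)
B=cv2.resize(c["color"][:,:],(440,330));B=cv2.copyMakeBorder(B,0,120,0,0,cv2.BORDER_CONSTANT)
cv2.imwrite("pics/w11.png",np.hstack([A,B])[:,:,::-1])
```

```text
0.023481950446147717 [0.6487055  0.20219065 0.06117087] [[-0.15346662  0.98815382]
 [ 0.98815383  0.15346662]]
(array([ 1.2,  1.4, -0. ]), np.float64(-0.006494782068771299))
[182 248]
```

View pics/w11.png

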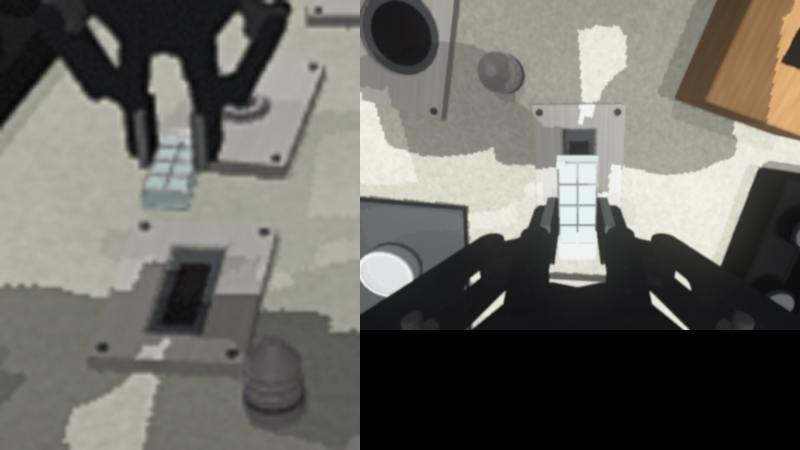

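The held slide is level and in line with its plate: slide axis at column 578, plate screws centred at 577.5. Lowering it in.

move_arm --pt "17 1 1.4 25 -0.006" --pt "17 1 1.4 50 -0.006" --pt "17 1 1.4 68 -0.006" --pt "17 1 1.4 75 -0.006" --pt "17 1 1.4 75 -0.006" --pt "17 1 1.4 75 -0.006"

```text
t: 29.85
ee_pos: [0.6506, 0.2036, -0.013]
tcp_rot: [[-0.161, 0.987, 0.001], [0.987, 0.161, 0.0], [0.0, 0.001, -1.0]]
ft_force: [-0.1, 0.5, 0.4]
grip_width: 0.0228
```

move_arm --pt "17 0 -0.6 3 0" --pt "17 0 -0.6 6 0" --pt "17 0 -0.6 9 0" --pt "17 0 -0.6 11.5 0" --pt "17 0 -0.6 12.5 0" --pt "17 0 -0.6 12.5 0" --pt "17 0 -0.6 12.5 0"

```text
t: 30.72
ee_pos: [0.6495, 0.2034, -0.0264]
tcp_rot: [[-0.161, 0.987, 0.0], [0.987, 0.161, -0.0], [-0.0, 0.0, -1.0]]
ft_force: [-0.4, -1.0, -0.2]
grip_width: 0.0235
```

move_arm --pt "45 0 0 0 0" --pt "45 0 0 0 0" --pt "45 0 0 0 0" --pt "50 0 0 -20 0" --pt "60 0 0 -60 0" --pt "82 -20 0 -86 0" --pt "82 -50 0 -86 0" --pt "82 -60 0 -86 0" --pt "82 -60 0 -86 0"

```text
t: 31.85
ee_pos: [0.6592, 0.1439, 0.0601]
tcp_rot: [[-0.16, 0.987, 0.0], [0.987, 0.16, 0.0], [0.0, 0.0, -1.0]]
ft_force: [0.1, 0.5, 0.3]
grip_width: 0.0822
```

Run:
```python
from h import *
s=manip.state();print(s["grip_width"],s["ee_pos"])
c=manip.camera("wrist");pickle.dump(c,open("pics/w12.pkl","wb"))
p=proj(c,[.65,.2,.01])[0].astype(int);print(p)
g=cv2.cvtColor(c["color"],cv2.COLOR_RGB2GRAY);print(g[p[1],p[0]-45:p[0]+45:2]);print(g[p[1]-80:p[1]+80:3,p[0]])
k=c["color"][max(0,p[1]-90):p[1]+90,p[0]-70:p[0]+70,::-1]
cv2.imwrite("pics/w12.png",cv2.resize(k,None,fx=2,fy=2,interpolation=cv2.INTER_CUBIC))
# recess 60 from w11
d=pickle.load(open("pics/w11.pkl","rb"));print(proj(d,[.4805,.298,.01]))
for x in(d,c): print(recess(x,.4805,.298,.04)[0])
print(rel([.4605,.0512,.0],np.radians(9.2)))
```

```text
0.08216252017035632 [0.6592349  0.14386559 0.06010132]
[276 140]
[161 162 162 162 162 163 165 163 161 161 162 146 125  86 151 210 231 232
 233 232 232 232 233 234 232 232 232 232 232 232 230 219 137 130 157 151
 170 172 169 169 172 173 168 171 173]
[171 172 171 172 172 159 127 156 205 220 223 225 209 210 215 221 232 231
 209 215 221 231 230 234 234 234 234 234 234 234 234 233 231 210 209 203
 188 185 185 185 183 160 152  96  83 119 131 149 225 234 222 219 225 233]
[[48.75382941 42.73223021]]
[[0.4802, 0.2977, 0.0795, 0.0795, 0.0], [0.4802, 0.2977, 0.0795, 0.0795, 0.0], [0.4802, 0.2977, 0.0795, 0.0795, 0.0]]
[[0.4803, 0.2977, 0.0795, 0.0795, 90.0], [0.4803, 0.2977, 0.0795, 0.0795, 90.0], [0.4803, 0.2977, 0.0795, 0.0795, 90.0]]
(array([ -60.1, -211. ,   59.8]), np.float64(0.001043777635343801))
```

move_arm --pt "84 -60 -211 0 0" --pt "84 -60 -211 0 0" --pt "84 -60 -211 0 0" --pt "84 -60 -211 0 0" --pt "84 -60 -211 0 0" --pt "84 -60 -211 20 0" --pt "84 -60 -211 40 0" --pt "84 -60 -211 60 0" --pt "84 -60 -211 60 0" --pt "84 -60 -211 60 0"

```text
t: 33.15
ee_pos: [0.4613, 0.0513, 0.0]
tcp_rot: [[-0.162, 0.987, 0.001], [0.987, 0.162, 0.0], [-0.0, 0.001, -1.0]]
ft_force: [0.6, -0.1, -0.8]
grip_width: 0.0837
```

Run:
```python
from h import *
s=manip.state();print(s["grip_width"],s["ee_pos"]);print(rel([.4605,.0511,-.030],np.radians(9.2)))
```

```text
0.08370532142694055 [4.61320464e-01 5.13470265e-02 7.13907422e-06]
(array([-0.1, -0.9, 30. ]), np.float64(0.002017453492000998))
```

move_arm --pt "84 0 -0.8 10 0" --pt "84 0 -0.8 20 0" --pt "84 0 -0.8 27 0" --pt "84 0 -0.8 30 0" --pt "84 0 -0.8 30 0" --pt "50 0 -0.8 30 0" --pt "50 0 -0.8 30 0" --pt "50 0 -0.8 30 0" --pt "50 0 -0.8 30 0" --squeeze 30

```text
t: 34.28
ee_pos: [0.4601, 0.0507, -0.03]
tcp_rot: [[-0.161, 0.987, 0.001], [0.987, 0.161, -0.0], [-0.0, 0.001, -1.0]]
ft_force: [-1.2, 0.8, 7.0]
grip_width: 0.0587
```

move_arm --pt "50 0 0 -3 0" --pt "50 0 0 -18 0" --pt "50 0 0 -42 0" --pt "50 10 2 -60 0" --pt "50 40 10 -60 0" --pt "50 80 20 -60 0" --pt "50 125 31 -60 0" --pt "50 170 42 -60 0" --pt "50 210 52 -60 0" --pt "50 235 58.5 -60 0" --pt "50 240 60 -60 0" --pt "50 240 60 -60 0"

```text
t: 35.78
ee_pos: [0.48, 0.2969, 0.0296]
tcp_rot: [[-0.162, 0.987, -0.0], [0.987, 0.162, -0.0], [-0.0, -0.0, -1.0]]
ft_force: [-0.4, -0.0, -0.4]
grip_width: 0.0579
```

Run:
```python
from h import *
s=manip.state();print(s["grip_width"],s["ee_pos"]);print(rel([.4804,.2975,-.027],np.radians(9.2)))
```

```text
0.05788413574017424 [0.48004155 0.29689068 0.02958041]
(array([ 0.6,  0.5, 56.6]), np.float64(0.0017622426788534984))
```

move_arm --pt "50 0.4 0.4 20 0" --pt "50 0.4 0.4 38 0" --pt "50 0.4 0.4 45 0" --pt "50 0.4 0.4 45 0" --pt "50 0.4 0.4 48 0" --pt "50 0.4 0.4 51 0" --pt "50 0.4 0.4 54 0" --pt "50 0.4 0.4 56.5 0" --pt "50 0.4 0.4 56.5 0" --pt "50 0.4 0.4 56.5 0"

```text
t: 37.02
ee_pos: [0.4806, 0.2978, -0.0269]
tcp_rot: [[-0.161, 0.987, -0.0], [0.987, 0.161, 0.0], [0.0, 0.0, -1.0]]
ft_force: [0.4, 0.6, -0.9]
grip_width: 0.0585
```

Underside is about 6 mm up with no contact force. Lower 1 mm more, release, and rise clear so the top camera can see the adapters.

move_arm --pt "50 0 0 0.8 0" --pt "50 0 0 0.8 0" --pt "78 0 0 0.8 0" --pt "78 0 0 0.8 0" --pt "78 0 0 0.8 0" --pt "80 0 0 -25 0" --pt "80 0 0 -60 0" --pt "80 -40 0 -110 0" --pt "80 -90 -30 -150 0" --pt "80 -140 -60 -190 0" --pt "80 -190 -90 -190 0" --pt "80 -190 -90 -190 0"

```text
t: 38.52
ee_pos: [0.4212, 0.0934, 0.1639]
tcp_rot: [[-0.159, 0.987, 0.001], [0.987, 0.159, -0.0], [-0.0, 0.001, -1.0]]
ft_force: [0.5, 0.8, -0.1]
grip_width: 0.0798
```

Run:
```python
from h import *
s=manip.state();print(s["grip_width"],s["ee_pos"],s["ft_force"])
t=manip.camera("top");c=manip.camera("side");w=manip.camera("wrist")
for n,x in(("t",t),("s",c),("w",w)):pickle.dump(x,open(f"pics/f_{n}.pkl","wb"))
def cr(cam,x,y,r=24,S=200):
    p=proj(cam,[x,y,.012])[0];M=np.float32([[S/2/r,0,S/2-p[0]*S/2/r],[0,S/2/r,S/2-p[1]*S/2/r]])
    return cv2.warpAffine(cam["color"],M,(S,S),flags=cv2.INTER_CUBIC)
L=[(.4805,.298),(.6504,.2002),(.6821,.0065),(.65,-.1955)]
r1=np.hstack([cr(t,*l) for l in L]);r2=np.hstack([cr(c,*l,30) for l in L])
d=pickle.load(open("pics/w12.pkl","rb"))
r3=np.hstack([cr(w,.4805,.298,50),cr(d,.6504,.2002,80),cr(t,.4388,-.2632),cr(c,.4388,-.2632,30)])
cv2.imwrite("pics/fin.png",np.vstack([r1,r2,r3])[:,:,::-1])
```

```text
0.0797501668833629 [0.421154   0.09342558 0.16388822] [ 0.45666145  0.75962343 -0.09606233]
```

View pics/fin.png

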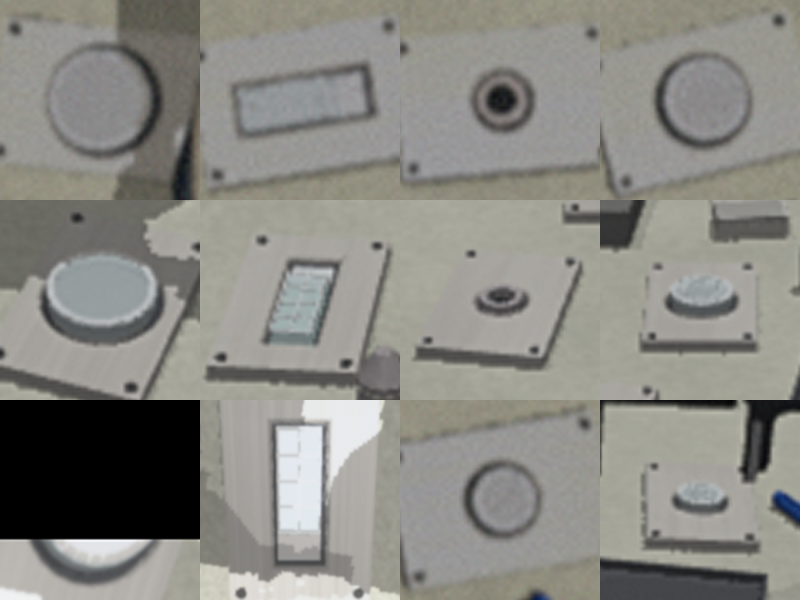

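The final picture shows all five vessels sunk level in their recesses, with a dark gap visible around each. The slide lies evenly in its rectangle, near (303,98) in the top crop. Handing in.

```bash
python3 -c "
from workcell import manip
print(manip.state()['t'],manip.finish_job())"
```

```text
the job is handed in; nothing more can be done
38.675 None
```

I took both stacks apart and seated all five vessels in their matching recesses: the ring, dish35, dish50, the slide, then dish60. I handed the job in at 38.7 s, and no verdict was reported.

**Last checks:**
- **Seating:** the final top and side pictures show every vessel sunk level in its own recess. The ring, dish35 and dish50 were about 1–2 mm off centre.
- **Slide:** it lies along its rectangle with a gap all round.
- **dish60:** the final close-up wrist view cut off most of it. I judged it from the top and side pictures only, and did not measure its offset.
- **Robot and look-alikes:** the gripper was clear of everything at hand-in, and I did not touch the blue or yellow look-alikes.

**What disagreed with the description:**
- **Fingertips:** they ended about 37 mm short of the reported TCP. The first close on the ring missed, and a second try rested on its top edge at about 9 N. I used the measured offset from then on.
- **Gripper opening:** it read about 1–2 mm low on every grasp.
- **Cameras:** in y, the top camera read about 1.8 mm low and the wrist camera about 1 mm high. I corrected for both.

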